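# Lock the shower caddy

## Task

Close the blue flip lid of the round shower caddy, then lock it: lift the steel shackle with the red crown out of the toothbrush holder, put its two legs down through the holes of the lid's steel hasp plate into the black lock, and press it down until the hidden pawls click and it stays down by itself when you let go. Be gentle, the plastic lock cracks when the shackle is forced or rammed, and do not knock the other things about.

Things in the scene. Friction and masses are not known exactly. Their poses are not given: they have to be found in the camera images.
- caddy: round white tub, 140 mm diameter, 88 mm high, fixed to the glass shelf; origin at the centre of its underside. +x of its frame points from the lid's hinge to the black lock; the lock is a black block on the tub's +x side, 34 mm (x) by 84 mm (y) by 88 mm high, centred 92 mm from the origin. Lock, lid and lock works all belong to the caddy
- lid (a joint): angle of the blue lid in rad: 0 shut (level), growing as it opens upward, starts between 0.5 and 0.95. A stiff friction hinge (about 0.16 N m) holds it where it is left; to shut it, push it down from above, a few newtons at the front. It stops hard at 0
- lid_hinge (a point): point on the lid's hinge axis, on the -x side of the tub, at the level of the lid's underside; the hinge axis is the caddy's y. The lid is a disc of 148 mm diameter and 5 mm thick whose centre is 76 mm from the hinge, followed by the steel hasp plate (36 by 84 mm, 5 mm thick), which reaches 186 mm from the hinge
- hasp (a point): centre of the top face of the hasp plate, midway between its two 17 mm holes, which lie 20 mm to either side along the caddy's y; moves with the lid. 168 mm from the hinge. With the lid shut it is 7 mm above lock_mouth
- lock_mouth (a point): centre of the lock's top face, midway between its two holes (14.5 mm diameter, chamfered, 20 mm to either side along the caddy's y); frame parallel to the caddy's, z up. Each hole guides for 16 mm, then opens into the hidden works. The plastic cracks at 25 N between shackle and caddy (lock and lid included)
- lock_hole (a point): mouth of the lock hole at +y. Inside, a spring ejector meets the leg tips 18 to 32 mm down (2 to 4 N), then pawls resist (9 to 12 N in all); with the tips 37 to 51 mm down the pawls snap into the notches and the force drops. The depth differs from lock to lock and cannot be seen. A hard stop lies 1.5 mm below the click. Not clicked, the shackle is pushed back up when let go
- shackle: loose steel U, 90 g or so, standing upright in the two middle holes of the toothbrush holder; origin midway between the two leg tips, z up along the legs, y from leg to leg. Legs 12 mm diameter, 40 mm apart, with pointed tips (cone 6 mm long) and a notch above; on top a flat-sided red crown 12 mm (x) by 52 mm (y) by 20 mm, its top 104 mm above the tips, its underside 84 mm. Either way round fits
- crown (a point): centre of the shackle's red crown, 94 mm above the leg tips
- holder: white ceramic toothbrush holder, 56 mm (x) by 124 mm (y) by 62 mm high, fixed; origin at the centre of its underside. A row of four 15.5 mm holes along its y at -46, -20, 20 and 46 mm, 40 mm deep
- soap_dish: blue ceramic soap dish with a bar of soap, 85 by 125 mm, 22 mm high, fixed
- soap: cream bar of soap, loose bystander
- shampoo: green bottle, 60 mm diameter, 190 mm high, loose bystander
- jar: white lidded jar, 68 mm diameter, 60 mm high, loose bystander
- cup: orange plastic cup, 72 mm diameter, 95 mm high, loose bystander
- mirror: round steel hand mirror with a handle, 180 mm long, lying flat, loose bystander
- hair_clip: blue plastic hair clip, 75 mm long, lying flat, loose bystander
Not all that is in view belongs to the job. What is shaped like the shackle but turquoise is not meant.

How it is judged:
By the outcome, as a careful person would: the job done as asked, in the order asked, and still so for the second after the job is handed in, with the robot touching nothing.
It also fails if it takes over 61 s, if anything falls off the work surface, if the arm or the gripper's body presses on something with over 40 N, if the wrist force passes 120 N, or if a joint passes its speed limit or range.

## Robot

A 6-joint arm with a two-finger parallel gripper is mounted at the origin on the work surface. World frame = base frame: x ahead of the robot, y to its left, z up, the work surface at z = 0. Lengths are in m, angles in degrees, forces in N, time in s.
With the tool pointing down it reaches from about 0.35 to 0.875 m from the base axis. Payload 15.5 kg.
Tool frame: the origin (TCP) lies midway between the tips of the shut fingers; the grasp point (between the pads) lies 19 mm behind it; z points along the fingers, y is the direction in which the jaws open and shut (so a half turn about z gives the same grasp; the last joint's range is limited). The gripper opens to 85 mm and grips with 20 to 120 N. Pads are 22 mm wide; open, the fingers measure 114 mm over their backs; the gripper's body (76 mm by 85 mm) begins 54 mm behind the grasp point. The pads swing forward as they close: fully open they stand 13 mm farther back than shut.
Start: joints at [-72.68, 28.281, 77.091, -0, 74.628, -5.472], TCP at [0.242, -0.576, 0.231] pointing down, gripper open.
Joint ranges: [-166.48, 166.48], [-47.26, 123.95], [12.59, 153.08], [-70.14, 250.14], [6.76, 159.57], [-176.63, 176.63]. Speed limits (degrees/s): [108.29, 108.29, 147.25, 172.46, 172.46, 172.46].

## Interface

Orientations are given as a 3x3 rotation matrix whose columns are the frame's x, y, z axes.
In Python, from rig import sensors, get_image, bot, recognise, place_of gives the robot as it stands. The module is installed in compiled form; this text tells all that it offers.
- The arm moves only by the tool drive_tool, never from a script. Its arguments are lists of equal length, an entry for each row: "xyz": the shift along the tool's x, y, z in cm, a list of three; "delta_rot": the turn, a rotation vector about the tool's x, y, z in rad, a list of three; "grip": the gripper command: -1 is shut, 1 is fully open, values between are in proportion. A call has 1 to 20 rows; each row is the pose to reach, as a shift and turn from the pose commanded when the call began, along the tool's axes at that moment; what a row does not reach only later rows make up. A row lasts 1/10 s, in which the tool goes at most 50 mm and 8.59 degrees, less where a joint would pass 70% of its speed; a pose out of reach is approached as far as the arm can. A call with a gripper value outside its range is refused whole. The fingers move at their own pace and stop on an object; the grip force is fixed at half the most. Time passes only in rows, so rows that repeat a pose let the fingers close. It gives the time, the measured TCP pose, the force and the opening at its end, in the units of the state.
- sensors.read_state(): the state, without advancing time (a new reading comes with each control period).
- get_image(name): name is "scene" or "side" or "wrist"; returns a dict with "img" (384x512x3 uint8, blue, green, red), "K" (3x3 intrinsics, pixels), "rvec" (rotation vector, rad) and "tvec" (3), from world to camera coordinates, as OpenCV has them; the wrist camera has in their place "T_tool_cam" (4x4, takes a point from camera to tool coordinates, whose origin is the TCP and whose axes are the flange's). Camera axes: x right, y down, z forward; pixel columns grow to the right and rows downward; lengths in m; the calibration is good to about 2 mm. The wrist camera is an equidistant fisheye: a pixel r from the principal point sees the ray r / f radians off the axis. A picture is of the moment at which its call begins: read the wrist's pose just before it. There is no depth.
- bot.finish_job(): hands the job in, once; it reports no verdict.
Trained networks look in a picture, given as the dict that the camera call returned (one of the last four; its "shot" number tells which), for a name from the list of things; names that differ only in an ending like _2 or _b are one class to them, and where a whole thing is asked for, a point or a joint stands for the part that bears it (a point fixed in the world has none). Each returns a list of dicts, best first, with "p" (0 to 1); they miss things now and then, are a little off and sometimes report something else, mostly with a low value. They report only what shows in the picture. A call takes as long as a camera call. They do not tell look-alikes from the thing itself.
- recognise(picture, name): "extent" ([left, top, right, bottom] in pixels, round what is visible of it).
- place_of(picture, name): "location" ([column, row] in pixels: a listed point, or the origin of a listed thing).
The state is a dict: "t": time; "joint_pos": joint angles; "dq": joint speeds; "effort": joint torques, N m; "eef_pos": TCP position; "ee_rot": TCP orientation; "wrist_force": force on the tool from outside, world axes, zero at the start; "torque": the same for the moment, N m; "width": finger opening in m.
Only numpy, scipy, OpenCV 4.12 (cv2) and the standard library are available. Lean on these libraries where they do the work, as an engineer would, in place of code of your own. Each camera call takes 0.05 s, during which the arm holds its last target. There are 200 camera calls.

## Working session

There is one attempt and no reset: what is moved stays moved. The work goes in short steps, Python scripts to look and compute and a tool call to move; the robot and the scene stay as the last step left them, time stands still between calls to the robot, and variables do not carry over. Pictures are saved under pics/ and viewed, about 8 in all and at most 12, crops included, and the job is handed in when it is done.

Besides the shell and the picture viewer there is one more tool, called as name(argument=value, ...) on one line, values as JSON. drive_tool: Moves the arm, as the interface text tells. Its arguments: {"type":"object","properties":{"xyz":{"type":"array"},"delta_rot":{"type":"array"},"grip":{"type":"array"}},"required":["xyz","delta_rot","grip"]}

```bash
mkdir -p pics; cat > h.py <<'E'
import numpy as np, cv2
from rig import sensors,get_image,bot,recognise,place_of
def ray(im,px):
    K=im["K"]; R=cv2.Rodrigues(np.array(im["rvec"],float))[0]; t=np.array(im["tvec"],float).ravel()
    d=R.T@(np.linalg.inv(K)@np.array([px[0],px[1],1.])); return -R.T@t, d/np.linalg.norm(d)
def atz(im,px,z):
    o,d=ray(im,px); return o+d*(z-o[2])/d[2]
def tri(rs):
    A=0;b=0
    for o,d in rs:
        P=np.eye(3)-np.outer(d,d); A=A+P; b=b+P@o
    X=np.linalg.solve(A,b); return X,[round(1e3*np.linalg.norm((np.eye(3)-np.outer(d,d))@(X-o)),1) for o,d in rs]
def proj(im,X):
    return cv2.projectPoints(np.array(X,float).reshape(-1,1,3),np.array(im["rvec"],float),np.array(im["tvec"],float),np.array(im["K"],float),None)[0].reshape(-1,2)
def wray(im,st,px):
    K=np.array(im["K"]); v=np.array([(px[0]-K[0,2])/K[0,0],(px[1]-K[1,2])/K[1,1]]); th=np.linalg.norm(v)
    d=np.r_[np.sin(th)*v/th,np.cos(th)]; T=np.array(im["T_tool_cam"]); R=np.array(st["ee_rot"])
    return R@T[:3,3]+np.array(st["eef_pos"]), R@T[:3,:3]@d
E
python3 - <<'E'
from h import *
np.set_printoptions(precision=4,suppress=True)
st=sensors.read_state(); print(st["t"],st["eef_pos"],np.array(st["ee_rot"]).round(3).tolist(),st["wrist_force"])
ims={n:get_image(n) for n in ("scene","side")}
cv2.imwrite("pics/a.png",np.vstack([ims["scene"]["img"]]));cv2.imwrite("pics/b.png",ims["side"]["img"])
for n in ("caddy","lid_hinge","hasp","lock_mouth","lock_hole","shackle","crown","holder"):
    r={}
    for c,im in ims.items():
        r[c]=place_of(im,n); print(n,c,[(np.round(q["location"],1).tolist(),round(q["p"],2)) for q in r[c][:3]])
    if r["scene"] and r["side"]:
        for a in r["scene"][:2]:
            for b in r["side"][:2]: print("   ",*tri([ray(ims["scene"],a["location"]),ray(ims["side"],b["location"])]))
print({c:ray(i,(256,192)) for c,i in ims.items()})
E
```

```text
0.0 [ 0.242  -0.5759  0.2307] [[0.922, 0.387, -0.0], [0.387, -0.922, 0.001], [0.0, -0.001, -1.0]] [ 0.0728 -0.2885 -0.2773]
caddy scene [([246.4, 191.5], 0.77), ([246.5, 340.4], 0.58)]
caddy side [([274.6, 214.7], 0.9), ([240.8, 184.5], 0.4)]
    [ 0.5177 -0.0685 -0.0182] [np.float64(6.6), np.float64(6.6)]
    [0.6    0.0152 0.1863] [np.float64(8.8), np.float64(8.8)]
    [0.6659 0.1925 0.2399] [np.float64(170.9), np.float64(170.9)]
    [0.7062 0.1982 0.324 ] [np.float64(144.8), np.float64(144.8)]
lid_hinge scene [([274.0, 154.9], 0.56)]
lid_hinge side [([303.9, 204.6], 0.6)]
    [ 0.4369 -0.0439  0.0785] [np.float64(1.1), np.float64(1.1)]
hasp scene [([220.1, 155.9], 0.68)]
hasp side [([249.2, 158.9], 0.91)]
    [ 0.5854 -0.0766  0.1958] [np.float64(2.1), np.float64(2.1)]
lock_mouth scene [([213.4, 185.0], 0.9), ([195.0, 134.7], 0.26)]
lock_mouth side [([244.4, 178.2], 0.58)]
    [ 0.6057 -0.0911  0.0965] [np.float64(6.3), np.float64(6.3)]
    [ 0.5855 -0.1404  0.1315] [np.float64(57.4), np.float64(57.4)]
lock_hole scene [([219.4, 187.6], 0.78)]
lock_hole side [([240.1, 182.8], 0.71)
[... 555 characters left out ...]
.6], 0.71), ([276.4, 307.8], 0.7), ([385.2, 324.7], 0.6)]
    [0.661  0.3579 0.3954] [np.float64(59.4), np.float64(59.4)]
    [0.4798 0.2887 0.1266] [np.float64(1.3), np.float64(1.3)]
    [0.6335 0.371  0.4806] [np.float64(87.2), np.float64(87.2)]
    [0.4564 0.3084 0.2592] [np.float64(48.0), np.float64(48.0)]
holder scene [([197.5, 135.3], 0.63), ([362.1, 260.7], 0.6)]
holder side [([277.2, 334.5], 0.95)]
    [0.5637 0.1625 0.2718] [np.float64(245.6), np.float64(245.6)]
    [ 0.4721  0.2795 -0.0201] [np.float64(0.4), np.float64(0.4)]
{'scene': (array([0.9218, 0.3433, 0.9535]), array([-0.3692, -0.3431, -0.8637])), 'side': (array([0.4701, 0.7658, 1.042 ]), array([ 0.0761, -0.653 , -0.7535]))}
```

View pics/a.png

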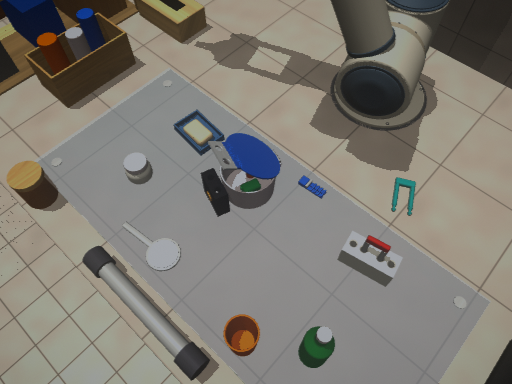

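View pics/b.png

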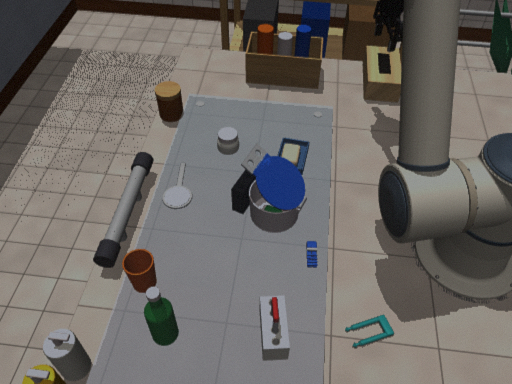

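Scene picture: the caddy with its raised blue lid is at (250,160) and the black lock at (215,192). Candidates for the shackle are the red-crowned U in the holder at (378,243) and the turquoise U at (403,195), which is the decoy. I choose the red one. The side picture agrees: red at (275,308), turquoise at (372,330).

drive_tool(xyz=[[5,-3.5,-0.7],[10,-7,-1.4],[15,-10.5,-2.1],[20,-14,-2.8],[25,-17.5,-3.5],[30,-21,-4.2],[35,-24.5,-4.9],[40,-28,-5.6],[45,-31,-6.3],[49,-34,-7],[49,-34,-7],[49,-34,-7],[49,-34,-7],[49,-34,-7]], delta_rot=[[0,0,0],[0,0,0],[0,0,0],[0,0,0],[0,0,0],[0,0,0],[0,0,0],[0,0,0],[0,0,0],[0,0,0],[0,0,0],[0,0,0],[0,0,0],[0,0,0]], grip=[-1,-1,-1,-1,-1,-1,-1,-1,-1,-1,-1,-1,-1,-1])

```text
t: 2.3
eef_pos: [0.5624, -0.072, 0.3012]
ee_rot: [[0.921, 0.39, -0.0], [0.39, -0.921, -0.0], [-0.0, 0.0, -1.0]]
wrist_force: [0.5, -0.6, 0.4]
width: -0.0001
```

```bash
python3 - <<'E'
from h import *
np.set_printoptions(precision=4,suppress=True)
ims={n:get_image(n) for n in ("scene","side")}
st=sensors.read_state(); w=get_image("wrist"); print(st["t"],st["eef_pos"],st["joint_pos"],w["K"].tolist() if hasattr(w["K"],"tolist") else w["K"])
print(np.array(w["T_tool_cam"]))
cv2.imwrite("pics/c.png",w["img"])
s,d=ims["scene"],ims["side"]
cr=lambda im,x0,y0,x1,y1,f:cv2.resize(im["img"][y0:y1,x0:x1],None,fx=f,fy=f,interpolation=cv2.INTER_CUBIC)
A=cr(s,330,220,415,290,4); B=cr(d,245,285,305,365,4); H=max(A.shape[0],B.shape[0])
pad=lambda I:cv2.copyMakeBorder(I,0,H-I.shape[0],0,6,cv2.BORDER_CONSTANT)
cv2.imwrite("pics/d.png",np.hstack([pad(A),pad(B)]))
for n in ("lid_hinge","hasp","lock_mouth","lock_hole","caddy","holder","shackle","crown"):
    print(n,[(np.round(q["location"],1).tolist(),round(q["p"],2),np.round(tri([wray(w,st,q["location"])]+[])[0] if 0 else wray(w,st,q["location"])[1],3).tolist()) for q in place_of(w,n)[:2]])
E
```

```text
2.4 [ 0.5616 -0.0736  0.3011] [-13.4914  20.0286  79.6619  -0.0173  80.3403  53.7415] [[297.3186396354542, 0.0, 253.55868076110784], [0.0, 297.3186396354542, 189.2422154440484], [0.0, 0.0, 1.0]]
[[-0.0005 -0.9559 -0.2937  0.0755]
 [ 1.     -0.0002 -0.001   0.0001]
 [ 0.0009 -0.2937  0.9559 -0.1424]
 [ 0.      0.      0.      1.    ]]
lid_hinge [([190.0, 234.7], 0.56, [-0.477, 0.03, -0.878])]
hasp [([266.0, 176.5], 0.72, [-0.217, -0.135, -0.967])]
lock_mouth [([279.3, 137.9], 0.62, [-0.082, -0.127, -0.989]), ([266.5, 125.6], 0.18, [-0.061, -0.072, -0.996])]
lock_hole [([267.4, 127.6], 0.73, [-0.066, -0.077, -0.995])]
caddy [([232.1, 173.9], 0.7, [-0.253, -0.027, -0.967])]
holder [([40.7, 120.0], 0.77, [-0.263, 0.595, -0.759])]
shackle [([37.6, 120.6], 0.7, [-0.267, 0.603, -0.752]), ([38.0, 209.1], 0.57, [-0.513, 0.504, -0.695])]
crown [([50.3, 248.0], 0.58, [-0.608, 0.426, -0.67]), ([135.7, 207.1], 0.22, [-0.451, 0.23, -0.862])]
```

View pics/c.png

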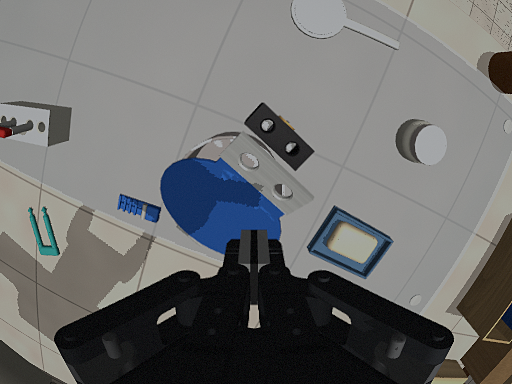

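View pics/d.png

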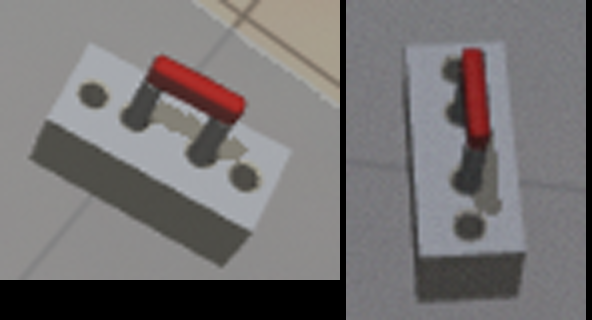

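```bash
python3 - <<'E'
from h import *
np.set_printoptions(precision=4,suppress=True)
# wrist rays (pose from last reading) intersect planes
p=np.array([0.5616,-0.0736,0.3011]); R=np.array([[0.921,0.39,0],[0.39,-0.921,0],[0,0,-1.]])
o=p+R@np.array([.0755,.0001,-.1424])
for n,d,z in (("hinge",[-0.477,0.03,-0.878],.09),("mouth",[-0.082,-0.127,-0.989],.088),("hole",[-0.066,-0.077,-0.995],.088)):
    d=np.array(d); print(n,o+d*(z-o[2])/d[2])
E
```

```text
hinge [ 0.4391 -0.0322  0.09  ]
mouth [ 0.6017 -0.0899  0.088 ]
hole [ 0.6076 -0.0718  0.088 ]
```

```bash
python3 - <<'E'
from h import *
np.set_printoptions(precision=4,suppress=True)
s,d=get_image("scene"),get_image("side")
p=np.array([0.5616,-0.0736,0.3011]); st=dict(eef_pos=p,ee_rot=np.array([[0.921,0.39,0],[0.39,-0.921,0],[0,0,-1.]])); w=get_image("wrist")
a,b=wray(w,st,(267,126.5)),wray(w,st,(292.5,148))
at=lambda r,z:r[0]+r[1]*(z-r[0][2])/r[1][2]
for z in (.088,.096): 
    A,B=at(a,z),at(b,z); print("lock",z,A,B,"mid",(A+B)/2,np.linalg.norm(A-B),np.degrees(np.arctan2(*(A-B)[1::-1]))); print("  proj scene",proj(s,[A,B]).tolist(),"side",proj(d,[A,B]).tolist())
print("net hole",tri([a,ray(s,(219.4,187.6)),ray(d,(240.1,182.8))]))
S=lambda x,y:ray(s,(330+(x-1.5)/4,220+(y-1.5)/4)); D=lambda x,y:ray(d,(245+(x-346-1.5)/4,285+(y-1.5)/4))
L=[tri([S(157,70),D(474,58)]),tri([S(240,110),D(479,135)])]; L2=[tri([S(157,70),D(479,135)]),tri([S(240,110),D(474,58)])]
print("crown",L,L2)
H=[tri([S(94,94),D(455,70)]),tri([S(245,177),D(469,227)])]; print("holes",H)
P,Q=H[0][0],H[1][0];print("mid",(P+Q)/2,np.linalg.norm(P-Q),np.degrees(np.arctan2(*(Q-P)[1::-1])))
P,Q=L[0][0],L[1][0];print("crownmid",(P+Q)/2,np.linalg.norm(P-Q),np.degrees(np.arctan2(*(Q-P)[1::-1])))
E
```

```text
lock 0.088 [ 0.6087 -0.0708  0.088 ] [ 0.5971 -0.1097  0.088 ] mid [ 0.6029 -0.0902  0.088 ] 0.0405680939815643 73.29580055425224
  proj scene [[218.39506446335827, 189.90183580210177], [210.62619312818794, 177.60152441984553]] side [[240.74868652580983, 187.62319057094976], [247.0976239001469, 177.46973750182877]]
lock 0.096 [ 0.6093 -0.0702  0.096 ] [ 0.5979 -0.1082  0.096 ] mid [ 0.6036 -0.0892  0.096 ] 0.039655165850383485 73.2958005542522
  proj scene [[218.15673116231338, 188.47642170961382], [210.50955088071785, 176.3870277735882]] side [[240.48289458071633, 185.76843343568345], [246.7273912558911, 175.82395457067628]]
net hole (array([ 0.6098, -0.0677,  0.1078]), [np.float64(1.7), np.float64(3.3), np.float64(1.8)])
crown [(array([0.482 , 0.2668, 0.1219]), [np.float64(2.3), np.float64(2.3)]), (array([0.4748, 0.3132, 0.1276]), [np.float64(1.8), np.float64(1.8)])] [(array([0.4671, 0.2734, 0.0728]), [np.float64(12.0), np.float64(12.0)]), (array([0.4892, 0.306 , 0.1741]), [np.float64(14.6), np.float64(14.6)])]
holes [(array([0.4917, 0.2453, 0.0685]), [np.float64(0.9), np.float64(0.9)]), (array([0.4747, 0.336 , 0.0672]), [np.float64(1.0), np.float64(1.0)])]
mid [0.4832 0.2906 0.0678] 0.09225161632903574 100.64266171369009
crownmid [0.4784 0.29   0.1248] 0.04727914628261987 98.93460809520556
```

The wrist picture shows the lock holes at (267,126) and (292,148), with the lid tilted above the tub. The crop confirms the red crown, standing upright in the two middle holder holes. The shelf is about 6 mm thick. Next I close the lid.

drive_tool(xyz=[[0,0,4],[0,0,8],[0,0,10],[0,0,11],[0,0,12],[0,0,13],[0,0,14],[0,0,15],[0,0,16],[0,0,17],[0,0,18],[0,0,18.5],[0,0,19],[0,0,19.3],[0,0,19.5],[0,0,19.5]], delta_rot=[[0,0,0],[0,0,0],[0,0,0],[0,0,0],[0,0,0],[0,0,0],[0,0,0],[0,0,0],[0,0,0],[0,0,0],[0,0,0],[0,0,0],[0,0,0],[0,0,0],[0,0,0],[0,0,0]], grip=[-1,-1,-1,-1,-1,-1,-1,-1,-1,-1,-1,-1,-1,-1,-1,-1])

```text
t: 4.6
eef_pos: [0.5621, -0.0729, 0.1062]
ee_rot: [[0.922, 0.387, -0.0], [0.387, -0.922, 0.0], [-0.0, -0.0, -1.0]]
wrist_force: [0.6, -1.1, -0.2]
width: 0.0001
```

drive_tool(xyz=[[0,0,0.1],[0,0,0.2],[0,0,0.3],[0,0,0.4],[0,0,0.4]], delta_rot=[[0,0,0],[0,0,0],[0,0,0],[0,0,0],[0,0,0]], grip=[-1,-1,-1,-1,-1])

```text
t: 5.1
eef_pos: [0.5623, -0.073, 0.1029]
ee_rot: [[0.922, 0.387, 0.001], [0.387, -0.922, -0.0], [0.0, 0.0, -1.0]]
wrist_force: [-2.6, 0.5, 10.5]
width: -0.0001
```

drive_tool(xyz=[[0,0,0.1],[0,0,0.15],[0,0,0.15]], delta_rot=[[0,0,0],[0,0,0],[0,0,0]], grip=[-1,-1,-1])

```text
t: 5.4
eef_pos: [0.5624, -0.073, 0.1025]
ee_rot: [[0.922, 0.387, 0.001], [0.387, -0.922, -0.0], [0.001, 0.001, -1.0]]
wrist_force: [-8.5, 1.1, 33.2]
width: 0.0
```

Lid is shut against its stop: 33 N at TCP z = 0.1025, so the hasp top is about 0.1025. Next, the shackle.

drive_tool(xyz=[[0,0,-4],[0,0,-9],[0.5,-3,-14],[1.3,-7.5,-18],[2.2,-12.5,-20],[3.1,-17.5,-20],[4,-22.5,-20],[4.9,-27.5,-20],[5.7,-32,-20],[6.5,-36.6,-20],[6.5,-36.6,-20],[6.5,-36.6,-20],[6.5,-36.6,-20],[6.5,-36.6,-20],[6.5,-36.6,-20]], delta_rot=[[0,0,0],[0,0,0],[0,0,-0.14],[0,0,-0.28],[0,0,-0.42],[0,0,-0.56],[0,0,-0.7],[0,0,-0.84],[0,0,-0.98],[0,0,-1.12],[0,0,-1.26],[0,0,-1.347],[0,0,-1.347],[0,0,-1.347],[0,0,-1.347]], grip=[-1,-1,-1,0,0,0,0,0,0,0,0,0,0,0,0])

```text
t: 6.9
eef_pos: [0.4805, 0.2892, 0.3008]
ee_rot: [[-0.17, 0.985, -0.0], [0.985, 0.17, -0.0], [-0.0, -0.0, -1.0]]
wrist_force: [1.2, -0.9, -0.0]
width: 0.0429
```

```bash
python3 - <<'E'
from h import *
np.set_printoptions(precision=4,suppress=True)
st=sensors.read_state(); w=get_image("wrist"); s=get_image("scene"); print(st["t"],st["eef_pos"],st["width"],np.array(st["ee_rot"]).round(3).tolist())
cv2.imwrite("pics/e.png",w["img"]); cv2.imwrite("pics/e_s.png",s["img"])
hsv=cv2.cvtColor(w["img"],cv2.COLOR_BGR2HSV); m=((hsv[...,0]<8)|(hsv[...,0]>172))&(hsv[...,1]>150)&(hsv[...,2]>60)
n,l,stt,c=cv2.connectedComponentsWithStats(m.astype(np.uint8)); i=1+np.argmax(stt[1:,4]); print(stt[i],c[i])
pts=np.argwhere(l==i)[:,::-1].astype(np.float32); print(cv2.minAreaRect(pts))
for n in ("crown","holder","shackle"): print(n,[(np.round(q["location"],1).tolist(),round(q["p"],2)) for q in place_of(w,n)[:2]])
for z in (.124,.134):
  o,d=wray(w,st,c[i]); print(z,o+d*(z-o[2])/d[2])
E
```

```text
6.9 [0.4805 0.2892 0.3008] 0.04288622886156455 [[-0.17, 0.985, -0.0], [0.985, 0.17, -0.0], [-0.0, -0.0, -1.0]]
[247 146  11  47 464] [251.6681 168.819 ]
((252.0, 168.99998474121094), (9.999998092651367, 45.99999237060547), 0.0)
crown [([96.0, 154.9], 0.83), ([252.2, 168.3], 0.82)]
holder [([253.2, 150.3], 0.82)]
shackle [([144.3, 144.7], 0.97), ([257.4, 152.1], 0.88)]
0.124 [0.4788 0.2896 0.124 ]
0.134 [0.4785 0.2919 0.134 ]
```

View pics/e.png

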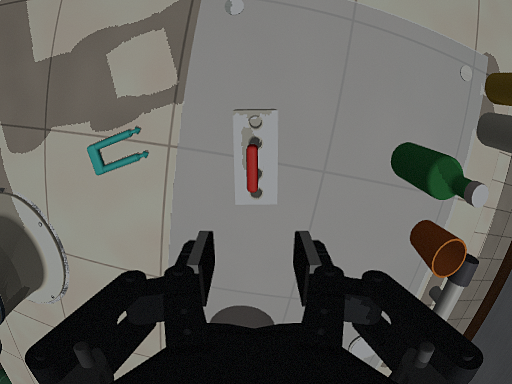

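The wrist view shows the red crown at (252,169), aligned with the tool, and the turquoise decoy on the left at (118,152). Next I grasp.

drive_tool(xyz=[[0.2,-0.15,4],[0.2,-0.15,8],[0.2,-0.15,12],[0.2,-0.15,15],[0.2,-0.15,17],[0.2,-0.15,18.5],[0.2,-0.15,19.4],[0.2,-0.15,19.4],[0.2,-0.15,19.4],[0.2,-0.15,19.4],[0.2,-0.15,19.4],[0.2,-0.15,19.4],[0.2,-0.15,19.4],[0.2,-0.15,19.4]], delta_rot=[[0,0,0],[0,0,0],[0,0,0],[0,0,0],[0,0,0],[0,0,0],[0,0,0],[0,0,0],[0,0,0],[0,0,0],[0,0,0],[0,0,0],[0,0,0],[0,0,0]], grip=[0,0,0,0,0,0,0,0,-1,-1,-1,-1,-1,-1])

```text
t: 8.55
eef_pos: [0.4793, 0.2918, 0.1076]
ee_rot: [[-0.173, 0.985, 0.002], [0.985, 0.173, 0.001], [0.001, 0.002, -1.0]]
wrist_force: [2.5, 0.4, 6.8]
width: 0.011
```

drive_tool(xyz=[[0,0,0],[0,0,-0.5],[0,0,-1.2],[0,0,-2.2],[0,0,-3.2],[0,0,-4.5],[0,0,-6.5],[0,0,-10],[0,0,-14],[0,0,-14],[0,0,-14]], delta_rot=[[0,0,0],[0,0,0],[0,0,0],[0,0,0],[0,0,0],[0,0,0],[0,0,0],[0,0,0],[0,0,0],[0,0,0],[0,0,0]], grip=[-1,-1,-1,-1,-1,-1,-1,-1,-1,-1,-1])

```text
t: 9.65
eef_pos: [0.4783, 0.2914, 0.248]
ee_rot: [[-0.173, 0.985, 0.001], [0.985, 0.173, 0.001], [0.001, 0.001, -1.0]]
wrist_force: [-0.7, 0.1, -1.4]
width: 0.0112
```

```bash
python3 - <<'E'
from h import *
np.set_printoptions(precision=4,suppress=True)
st=sensors.read_state(); ims={"wrist":get_image("wrist"),"scene":get_image("scene"),"side":get_image("side")}
print(st["t"],st["eef_pos"],st["width"],st["wrist_force"])
s,d,w=ims["scene"],ims["side"],ims["wrist"]
for n in ("shackle","crown"):
    q={k:place_of(i,n)[:3] for k,i in ims.items()}; print(n,{k:[(np.round(x["location"],1).tolist(),round(x["p"],2)) for x in v] for k,v in q.items()})
p=np.array(st["eef_pos"]); a=proj(s,[p])[0].astype(int); b=proj(d,[p])[0].astype(int)
cr=lambda i,c:cv2.resize(i["img"][max(0,c[1]-45):c[1]+55,c[0]-50:c[0]+50],(400,400),interpolation=cv2.INTER_CUBIC)
A,B=cr(s,a),cr(d,b); print(a,b); cv2.imwrite("pics/f.png",np.hstack([A,B]))
# lock refinement: hasp holes from scene/side crops
m=np.array([.6034,-.0895,.1025]);a=proj(s,[m])[0].astype(int); b=proj(d,[m])[0].astype(int); print(a,b)
cr=lambda i,c:cv2.resize(i["img"][c[1]-30:c[1]+30,c[0]-40:c[0]+40],(400,300),interpolation=cv2.INTER_CUBIC)
cv2.imwrite("pics/g.png",np.hstack([cr(s,a),cr(d,b)]))
for n in("hasp","lock_mouth","lid_hinge","lock_hole"):
    for k,i in (("scene",s),("side",d)): print(n,k,[(np.round(x["location"],1).tolist(),round(x["p"],2)) for x in place_of(i,n)[:2]])
E
python3 -c "
import cv2,numpy as np
cv2.imwrite('pics/fg.png',np.vstack([cv2.imread('pics/f.png')[:300],cv2.imread('pics/g.png')]))"
```

```text
9.65 [0.4783 0.2914 0.248 ] 0.011245411470610499 [-0.6955  0.0805 -1.3633]
shackle {'wrist': [([131.7, 148.8], 0.93), ([257.2, 200.4], 0.57)], 'scene': [([379.4, 234.1], 0.55)], 'side': [([348.1, 338.7], 0.76), ([278.3, 299.2], 0.71)]}
crown {'wrist': [([82.7, 168.0], 0.87), ([258.2, 262.6], 0.57)], 'scene': [([397.1, 207.1], 0.83), ([401.2, 184.4], 0.56)], 'side': [([385.0, 324.5], 0.86), ([281.9, 274.2], 0.58)]}
[395 215] [279 279]
[214 180] [243 179]
hasp scene [([214.6, 181.0], 0.57)]
hasp side [([240.9, 179.8], 0.85)]
lock_mouth scene [([215.1, 181.5], 0.57)]
lock_mouth side [([244.4, 176.7], 0.58)]
lid_hinge scene [([274.4, 154.9], 0.88)]
lid_hinge side []
lock_hole scene [([220.0, 183.5], 0.61)]
lock_hole side [([238.3, 181.6], 0.88)]
```

View pics/fg.png

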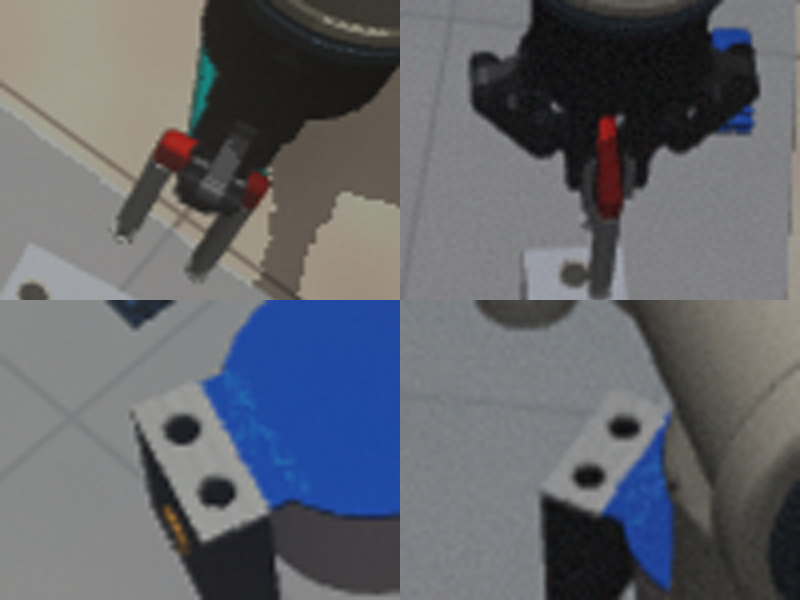

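```bash
python3 - <<'E'
from h import *
np.set_printoptions(precision=4,suppress=True)
s,d=get_image("scene"),get_image("side")
h1=[ray(s,(210.3,175.9)),ray(d,(247.4,174.2))];h2=[ray(s,(217.3,188.3)),ray(d,(240.4,183.8))]
A,B=tri(h2),tri(h1); print(A,B)
for A,B in ((A[0],B[0]),): print("tri mid",(A+B)/2,np.linalg.norm(A-B),np.degrees(np.arctan2(*(A-B)[1::-1])))
for n,im,i in(("scene",s,0),("side",d,1)):
    z=.1025; P,Q=[o+v*(z-o[2])/v[2] for o,v in (h2[i],h1[i])]; print(n,(P+Q)/2,np.linalg.norm(P-Q),np.degrees(np.arctan2(*(P-Q)[1::-1])))
for z in (.1705,.1735):
    P,Q=atz(s,(374.6,228.6),z),atz(s,(393.1,238.1),z); print("tips",z,P,Q,(P+Q)/2,np.linalg.norm(P-Q),np.degrees(np.arctan2(*(P-Q)[1::-1])))
t=np.array([.4783,.2914]); u=np.array([-.173,.985])
for sg in(-.02,.02): print("pred tip px",proj(s,[np.r_[t+u*sg,.1705]]))
img=s["img"][170:270,345:445]; hsv=cv2.cvtColor(img,cv2.COLOR_BGR2HSV); m=((hsv[...,0]<8)|(hsv[...,0]>172))&(hsv[...,1]>120)&(hsv[...,2]>50)
n,l,stt,c=cv2.connectedComponentsWithStats(m.astype(np.uint8)); print([(stt[k].tolist(),(c[k]+[345,170]).tolist()) for k in range(1,n) if stt[k,4]>8])
for sg in(-.026,.026): print("pred crown end top/bottom",proj(s,[np.r_[t+u*sg,.1705+.104],np.r_[t+u*sg,.1705+.084]]).tolist())
E
```

```text
(array([ 0.6106, -0.0715,  0.1002]), [np.float64(1.6), np.float64(1.6)]) (array([ 0.5972, -0.1095,  0.0992]), [np.float64(1.7), np.float64(1.7)])
tri mid [ 0.6039 -0.0905  0.0997] 0.04026832706343511 70.51562922114715
scene [ 0.6062 -0.0875  0.1025] 0.03942340526441243 70.79062799100308
side [ 0.6028 -0.0898  0.1025] 0.03940085057992676 69.91549130042262
tips 0.1705 [0.4857 0.2706 0.1705] [0.4779 0.3102 0.1705] [0.4818 0.2904 0.1705] 0.040410546767574614 -78.92661670541634
tips 0.1735 [0.4874 0.2708 0.1735] [0.4796 0.3103 0.1735] [0.4835 0.2906 0.1735] 0.040255725307377276 -78.92661670541638
pred tip px [[376.1617 227.6668]]
pred tip px [[394.3207 237.3432]]
[([39, 33, 11, 10, 71], [388.40845070422534, 207.28169014084506]), ([61, 43, 6, 9, 38], [408.39473684210526, 217.1315789473684])]
pred crown end top/bottom [[386.9201750058992, 201.82774595791253], [384.1001278214269, 206.9489691266575]]
pred crown end top/bottom [[413.55877337912534, 215.41118390635864], [410.09732477802294, 220.32956100171324]]
```

drive_tool(xyz=[[-2,0.1,0],[-6,0.3,0],[-10.5,0.5,0],[-15,0.7,0],[-19.5,0.9,0],[-24,1.1,0],[-28.5,1.3,0],[-33,1.6,0],[-37.5,1.8,0],[-42,2,0],[-44.5,2.2,0],[-46,2.25,0],[-46,2.25,0],[-46,2.25,0],[-46,2.25,0]], delta_rot=[[0,0,0],[0,0,0.06],[0,0,0.12],[0,0,0.18],[0,0,0.24],[0,0,0.3],[0,0,0.36],[0,0,0.42],[0,0,0.489],[0,0,0.489],[0,0,0.489],[0,0,0.489],[0,0,0.489],[0,0,0.489],[0,0,0.489]], grip=[-1,-1,-1,-1,-1,-1,-1,-1,-1,-1,-1,-1,-1,-1,-1])

```text
t: 12.1
eef_pos: [0.58, -0.1564, 0.2468]
ee_rot: [[0.309, 0.951, -0.0], [0.951, -0.309, 0.0], [0.0, -0.0, -1.0]]
wrist_force: [-1.2, 0.6, -1.3]
width: 0.0108
```

```bash
python3 - <<'E'
from h import *
np.set_printoptions(precision=4,suppress=True)
st=sensors.read_state(); w=get_image("wrist"); print(st["t"],st["eef_pos"],st["width"],np.array(st["ee_rot"]).round(4).tolist())
np.savez("w1.npz",p=st["eef_pos"],R=st["ee_rot"])
cv2.imwrite("pics/w1.png",w["img"])
I=w["img"][40:240,156:356]; cv2.imwrite("pics/w1c.png",cv2.resize(I,(600,600),interpolation=cv2.INTER_CUBIC))
E
```

```text
12.1 [ 0.58   -0.1564  0.2468] 0.010790710657066266 [[0.3086, 0.9512, -0.0003], [0.9512, -0.3086, 0.0003], [0.0002, -0.0003, -1.0]]
```

View pics/w1c.png

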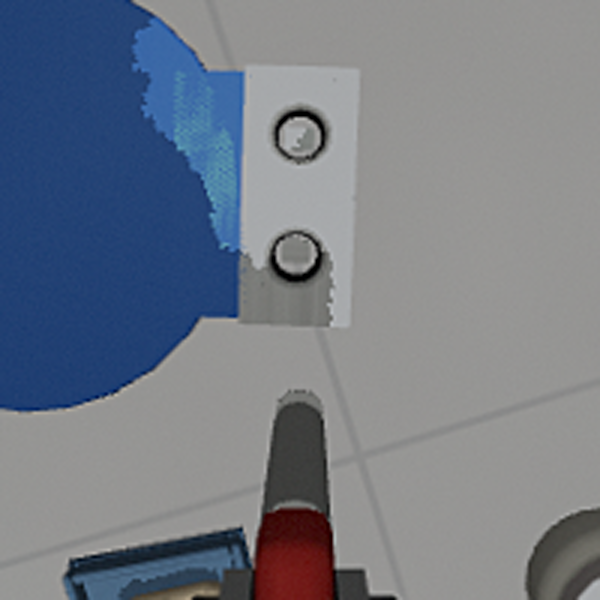

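```bash
cat >> h.py <<'E'
def wproj(w,st,X):
    T=np.array(w["T_tool_cam"]);R=np.array(st["ee_rot"]);q=T[:3,:3].T@(R.T@(np.array(X)-st["eef_pos"])-T[:3,3]); th=np.arctan2(np.hypot(q[0],q[1]),q[2]); K=np.array(w["K"])
    return K[:2,2]+K[0,0]*th*q[:2]/np.hypot(q[0],q[1])
E
python3 - <<'E'
from h import *
np.set_printoptions(precision=4,suppress=True)
st=sensors.read_state(); w=get_image("wrist"); p=np.array(st["eef_pos"]);R=np.array(st["ee_rot"]); print(p)
c=lambda x,y:(156+(x-1)/3,40+(y-1)/3)
z=.1025; P,Q=[o+v*(z-o[2])/v[2] for o,v in (wray(w,st,c(301,135)),wray(w,st,c(296,256.5)))]
m=(P+Q)/2; print("hasp",P,Q,"mid",m,np.linalg.norm(P-Q),np.degrees(np.arctan2(*(P-Q)[1::-1])))
print("tool delta cm",R.T@(m-p)*100)
for tx in (.018,.02,.022):
  for tz in (.0775,.0715): print(tx,tz,(wproj(w,st,p+R@np.array([tx,0,tz]))-[156,40])*3+1)
# leg side edges
print("col at leg, bottom rows", [(wproj(w,st,p+R@np.array([.02+.006*0,sy,.05]))-[156,40])*3+1 for sy in(-.006,.006)])
g=cv2.cvtColor(w["img"],cv2.COLOR_BGR2GRAY).astype(float)
for r in (175,180,185,190,195,200): print(r,g[r,240:272].astype(int).tolist())
E
```

```text
[ 0.5801 -0.1565  0.2469]
hasp [ 0.6106 -0.0709  0.1025] [ 0.597  -0.1076  0.1025] mid [ 0.6038 -0.0893  0.1025] 0.039170421247664323 69.70767621176248
tool delta cm [ 7.1224  0.1869 14.4411]
0.018 0.0775 [292.5602 410.5247]
0.018 0.0715 [292.5424 416.6225]
0.02 0.0775 [292.5537 402.912 ]
0.02 0.0715 [292.5356 408.8236]
0.022 0.0775 [292.5472 395.2665]
0.022 0.0715 [292.5289 400.9893]
col at leg, bottom rows [array([265.7381, 432.8408]), array([319.189 , 432.8073])]
175 [150, 150, 150, 149, 150, 149, 151, 156, 123, 111, 84, 55, 55, 58, 58, 59, 56, 58, 54, 66, 97, 111, 115, 127, 152, 151, 150, 151, 148, 140, 136, 139]
180 [150, 150, 148, 151, 149, 151, 159, 80, 55, 60, 63, 63, 61, 64, 61, 60, 63, 61, 61, 62, 60, 60, 54, 35, 160, 154, 150, 149, 148, 149, 144, 139]
185 [149, 149, 150, 148, 151, 157, 133, 57, 60, 61, 61, 62, 62, 62, 61, 61, 62, 62, 60, 60, 63, 62, 56, 42, 127, 155, 151, 152, 149, 150, 151, 149]
190 [149, 149, 149, 150, 154, 158, 55, 56, 62, 62, 60, 60, 61, 61, 61, 63, 63, 62, 62, 63, 61, 63, 58, 50, 67, 158, 151, 150, 150, 149, 149, 149]
195 [148, 150, 150, 151, 162, 76, 55, 59, 61, 61, 62, 63, 60, 61, 61, 63, 61, 63, 63, 62, 61, 61, 60, 58, 39, 151, 143, 138, 142, 144, 147, 149]
200 [149, 148, 150, 155, 100, 52, 59, 61, 62, 60, 61, 61, 59, 62, 62, 62, 60, 62, 60, 62, 59, 60, 59, 57, 45, 98, 156, 150, 150, 150, 150, 150]
```

The wrist crop shows the shut lid's hasp holes at (301,135) and (296,256), with the held leg's tip at (299,395). Position and yaw (2°) are corrected relative to the tips themselves.

drive_tool(xyz=[[2,0,0],[4.5,0.07,0],[6.5,0.07,0],[7.25,0.07,0.5],[7.25,0.07,2],[7.25,0.07,3.5],[7.25,0.07,4.8],[7.25,0.07,5.7],[7.25,0.07,5.7],[7.25,0.07,5.7],[7.25,0.07,5.7]], delta_rot=[[0,0,0.01],[0,0,0.02],[0,0,0.035],[0,0,0.035],[0,0,0.035],[0,0,0.035],[0,0,0.035],[0,0,0.035],[0,0,0.035],[0,0,0.035],[0,0,0.035]], grip=[-1,-1,-1,-1,-1,-1,-1,-1,-1,-1,-1])

```text
t: 13.3
eef_pos: [0.6038, -0.0892, 0.1905]
ee_rot: [[0.343, 0.939, 0.001], [0.939, -0.343, -0.0], [0.0, 0.001, -1.0]]
wrist_force: [-0.1, 1.0, 0.1]
width: 0.0113
```

```bash
python3 - <<'E'
from h import *
st=sensors.read_state(); w=get_image("wrist"); s=get_image("scene"); d=get_image("side"); print(st["t"],st["eef_pos"],st["wrist_force"])
p=np.array([.6038,-.0893,.1025]); a=proj(s,[p])[0].astype(int); b=proj(d,[p])[0].astype(int); print(a,b)
cr=lambda i,c:cv2.resize(i["img"][c[1]-35:c[1]+25,c[0]-30:c[0]+30],(400,400),interpolation=cv2.INTER_CUBIC)
cv2.imwrite("pics/k.png",np.hstack([cr(s,a),cr(d,b)]))
W=w["img"][100:250,180:330]; cv2.imwrite("pics/k2.png",W)
cv2.imwrite("pics/k.png",np.vstack([np.hstack([cr(s,a),cr(d,b)])])); 
cv2.imwrite("pics/kk.png",np.hstack([cv2.resize(cr(s,a),(266,266)),cv2.resize(cr(d,b),(266,266)),cv2.resize(W,(266,266),interpolation=cv2.INTER_CUBIC)]))
E
```

```text
13.3 [ 0.60376055 -0.08922955  0.19045746] [-0.13450987  0.97115758  0.11362016]
[213 180] [243 179]
```

View pics/kk.png

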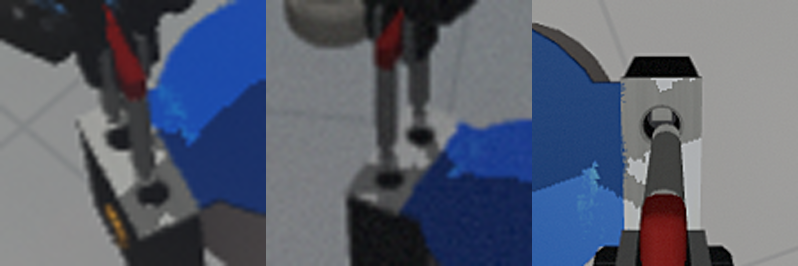

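```bash
python3 - <<'E'
from h import *
np.set_printoptions(precision=4,suppress=True)
st=sensors.read_state(); w=get_image("wrist"); p=np.array(st["eef_pos"]);R=np.array(st["ee_rot"])
I=w["img"][135:215,215:300]; cv2.imwrite("pics/m.png",cv2.resize(I,None,fx=7,fy=7,interpolation=cv2.INTER_CUBIC))
for tx,z in ((.02,.1025),(.0187,.113),(.026,.119)): 
    for ty in (0,): print(tx,z,(wproj(w,st,np.r_[(p+R@np.array([tx,ty,0]))[:2],z])-[215,135])*7+3)
print("7px->",7/297.3*.24*1e3/7,"mm/px")
E
```

```text
0.02 0.1025 [269.8607 253.904 ]
0.0187 0.113 [269.8527 288.0134]
0.026 0.119 [269.7806 235.138 ]
7px-> 0.8072653884964682 mm/px
```

View pics/m.png

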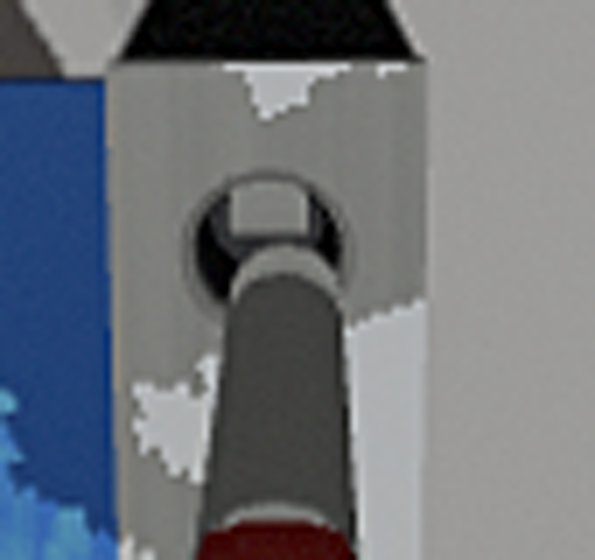

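The hasp hole in the crop is centred at column 270. The leg tip is at 287 and the crown at 277, so the tips sit about 1.9 mm off, with a tilt of about 1°. I correct both and descend gently.

drive_tool(xyz=[[0.07,-0.05,0],[0.07,-0.05,0],[0.07,-0.05,0.2],[0.07,-0.05,0.4],[0.07,-0.05,0.6],[0.07,-0.05,0.8],[0.07,-0.05,1.0],[0.07,-0.05,1.2],[0.07,-0.05,1.3],[0.07,-0.05,1.3]], delta_rot=[[0.017,0,0],[0.017,0,0],[0.017,0,0],[0.017,0,0],[0.017,0,0],[0.017,0,0],[0.017,0,0],[0.017,0,0],[0.017,0,0],[0.017,0,0]], grip=[-1,-1,-1,-1,-1,-1,-1,-1,-1,-1])

```text
t: 14.5
eef_pos: [0.6031, -0.0882, 0.1766]
ee_rot: [[0.343, 0.939, -0.016], [0.939, -0.343, 0.006], [-0.0, -0.017, -1.0]]
wrist_force: [1.1, 0.1, -0.7]
width: 0.0113
```

drive_tool(xyz=[[0,0,0.1],[0,0,0.2],[0,0,0.3],[0,0,0.4],[0,0,0.4]], delta_rot=[[0,0,0],[0,0,0],[0,0,0],[0,0,0],[0,0,0]], grip=[-1,-1,-1,-1,-1])

```text
t: 15.0
eef_pos: [0.603, -0.0882, 0.1726]
ee_rot: [[0.343, 0.939, -0.016], [0.939, -0.343, 0.006], [-0.0, -0.017, -1.0]]
wrist_force: [1.2, 0.7, -1.5]
width: 0.0112
```

drive_tool(xyz=[[0,0,0.1],[0,0,0.2],[0,0,0.3],[0,0,0.4],[0,0,0.4]], delta_rot=[[0,0,0],[0,0,0],[0,0,0],[0,0,0],[0,0,0]], grip=[-1,-1,-1,-1,-1])

```text
t: 15.5
eef_pos: [0.6029, -0.0881, 0.1686]
ee_rot: [[0.343, 0.939, -0.016], [0.939, -0.343, 0.006], [-0.0, -0.017, -1.0]]
wrist_force: [-0.1, 0.2, -0.7]
width: 0.0113
```

drive_tool(xyz=[[0,0,0.1],[0,0,0.2],[0,0.01,0.3],[0,0.01,0.4],[0,0.01,0.5],[0,0.01,0.6],[0,0.01,0.6]], delta_rot=[[0,0,0],[0,0,0],[0,0,0],[0,0,0],[0,0,0],[0,0,0],[0,0,0]], grip=[-1,-1,-1,-1,-1,-1,-1])

```text
t: 16.2
eef_pos: [0.6029, -0.0882, 0.1626]
ee_rot: [[0.343, 0.939, -0.016], [0.939, -0.343, 0.006], [-0.0, -0.017, -1.0]]
wrist_force: [-0.9, -0.1, -1.7]
width: 0.0109
```

drive_tool(xyz=[[0,0,0.1],[0,0,0.2],[0,0.01,0.3],[0,0.01,0.4],[0,0.01,0.5],[0,0.01,0.6],[0,0.01,0.6]], delta_rot=[[0,0,0],[0,0,0],[0,0,0],[0,0,0],[0,0,0],[0,0,0],[0,0,0]], grip=[-1,-1,-1,-1,-1,-1,-1])

```text
t: 16.9
eef_pos: [0.6029, -0.0881, 0.1566]
ee_rot: [[0.343, 0.939, -0.016], [0.939, -0.343, 0.006], [-0.0, -0.017, -1.0]]
wrist_force: [-0.5, 0.9, -0.7]
width: 0.0112
```

drive_tool(xyz=[[0,0,0.1],[0,0,0.2],[0,0.01,0.3],[0,0.01,0.4],[0,0.01,0.5],[0,0.01,0.6],[0,0.01,0.6]], delta_rot=[[0,0,0],[0,0,0],[0,0,0],[0,0,0],[0,0,0],[0,0,0],[0,0,0]], grip=[-1,-1,-1,-1,-1,-1,-1])

```text
t: 17.6
eef_pos: [0.603, -0.0882, 0.1507]
ee_rot: [[0.343, 0.939, -0.016], [0.939, -0.343, 0.006], [0.0, -0.017, -1.0]]
wrist_force: [0.1, 0.0, 0.4]
width: 0.0106
```

drive_tool(xyz=[[0,0,0.1],[0,0,0.2],[0,0.01,0.3],[0,0.01,0.4],[0,0.01,0.5],[0,0.01,0.6],[0,0.01,0.6]], delta_rot=[[0,0,0],[0,0,0],[0,0,0],[0,0,0],[0,0,0],[0,0,0],[0,0,0]], grip=[-1,-1,-1,-1,-1,-1,-1])

```text
t: 18.3
eef_pos: [0.603, -0.0882, 0.1447]
ee_rot: [[0.343, 0.939, -0.016], [0.939, -0.343, 0.006], [-0.0, -0.017, -1.0]]
wrist_force: [-0.4, 0.7, 1.4]
width: 0.0106
```

drive_tool(xyz=[[0,0,0.1],[0,0,0.2],[0,0.01,0.3],[0,0.01,0.4],[0,0.01,0.4]], delta_rot=[[0,0,0],[0,0,0],[0,0,0],[0,0,0],[0,0,0]], grip=[-1,-1,-1,-1,-1])

```text
t: 18.8
eef_pos: [0.603, -0.0882, 0.1406]
ee_rot: [[0.343, 0.939, -0.016], [0.939, -0.343, 0.006], [-0.0, -0.017, -1.0]]
wrist_force: [0.1, 0.1, 1.4]
width: 0.0106
```

drive_tool(xyz=[[0,0,0.1],[0,0,0.2],[0,0.01,0.3],[0,0.01,0.3]], delta_rot=[[0,0,0],[0,0,0],[0,0,0],[0,0,0]], grip=[-1,-1,-1,-1])

```text
t: 19.2
eef_pos: [0.603, -0.0882, 0.1376]
ee_rot: [[0.343, 0.939, -0.016], [0.939, -0.343, 0.006], [-0.0, -0.017, -1.0]]
wrist_force: [0.6, -0.2, 2.4]
width: 0.0112
```

drive_tool(xyz=[[0,0,0.05],[0,0,0.1],[0,0,0.1]], delta_rot=[[0,0,0],[0,0,0],[0,0,0]], grip=[-1,-1,-1])

```text
t: 19.5
eef_pos: [0.6031, -0.0882, 0.1367]
ee_rot: [[0.343, 0.939, -0.016], [0.939, -0.343, 0.006], [0.0, -0.017, -1.0]]
wrist_force: [0.2, 0.3, 2.3]
width: 0.0109
```

drive_tool(xyz=[[0,0,0.05],[0,0,0.1],[0,0,0.1]], delta_rot=[[0,0,0],[0,0,0],[0,0,0]], grip=[-1,-1,-1])

```text
t: 19.8
eef_pos: [0.6031, -0.0882, 0.1358]
ee_rot: [[0.343, 0.939, -0.016], [0.939, -0.343, 0.006], [-0.0, -0.017, -1.0]]
wrist_force: [-1.0, -0.1, 2.7]
width: 0.0108
```

drive_tool(xyz=[[0,0,0.05],[0,0,0.1],[0,0,0.1]], delta_rot=[[0,0,0],[0,0,0],[0,0,0]], grip=[-1,-1,-1])

```text
t: 20.1
eef_pos: [0.6033, -0.0883, 0.1352]
ee_rot: [[0.343, 0.939, -0.015], [0.939, -0.343, 0.006], [0.0, -0.016, -1.0]]
wrist_force: [-1.5, 0.7, 8.6]
width: 0.0108
```

drive_tool(xyz=[[0,0,0.05],[0,0,0.1],[0,0,0.1]], delta_rot=[[0,0,0],[0,0,0],[0,0,0]], grip=[-1,-1,-1])

```text
t: 20.4
eef_pos: [0.6034, -0.0883, 0.1343]
ee_rot: [[0.343, 0.939, -0.015], [0.939, -0.343, 0.006], [0.0, -0.016, -1.0]]
wrist_force: [0.2, 0.4, 9.5]
width: 0.0112
```

Pawls are resisting now; continuing in small steps.

drive_tool(xyz=[[0,0,0.05],[0,0,0.1],[0,0,0.1]], delta_rot=[[0,0,0],[0,0,0],[0,0,0]], grip=[-1,-1,-1])

```text
t: 20.7
eef_pos: [0.6032, -0.0883, 0.133]
ee_rot: [[0.343, 0.939, -0.016], [0.939, -0.343, 0.006], [-0.0, -0.016, -1.0]]
wrist_force: [0.9, 1.7, -1.6]
width: 0.0114
```

drive_tool(xyz=[[0,0,0.05],[0,0,0.1],[0,0,0.1]], delta_rot=[[0,0,0],[0,0,0],[0,0,0]], grip=[-1,-1,-1])

```text
t: 21.0
eef_pos: [0.603, -0.0882, 0.1317]
ee_rot: [[0.343, 0.939, -0.016], [0.939, -0.343, 0.006], [0.0, -0.017, -1.0]]
wrist_force: [0.9, 0.7, 3.1]
width: 0.011
```

Force dropped from 9.5 to −1.6 N: that's the click. Release and back off.

drive_tool(xyz=[[0,0,0],[0,0,0],[0,0,0],[0,0,0],[0,0,0],[0,0,-0.5],[0,0,-1.5],[0,0,-3],[0,0,-6],[0,0,-10],[0,0,-14],[0,0,-14],[0,0,-14]], delta_rot=[[0,0,0],[0,0,0],[0,0,0],[0,0,0],[0,0,0],[0,0,0],[0,0,0],[0,0,0],[0,0,0],[0,0,0],[0,0,0],[0,0,0],[0,0,0]], grip=[0,0,0,0,0,0,0,0,0,0,0,0,0])

```text
t: 22.3
eef_pos: [0.6056, -0.0891, 0.2733]
ee_rot: [[0.343, 0.939, -0.013], [0.939, -0.343, 0.005], [0.0, -0.014, -1.0]]
wrist_force: [0.1, 0.2, -0.4]
width: 0.0427
```

```bash
python3 - <<'E'
from h import *
np.set_printoptions(precision=4,suppress=True)
st=sensors.read_state(); s=get_image("scene"); d=get_image("side"); print(st["t"],st["eef_pos"],st["width"],st["wrist_force"])
p=np.array([.6038,-.0893,.12]); a=proj(s,[p])[0].astype(int); b=proj(d,[p])[0].astype(int)
cr=lambda i,c:cv2.resize(i["img"][c[1]-40:c[1]+40,c[0]-40:c[0]+40],(400,400),interpolation=cv2.INTER_CUBIC)
cv2.imwrite("pics/z.png",np.hstack([cr(s,a),cr(d,b)]))
c=[]
for im in (s,d):
    q=place_of(im,"crown")[:3]; print([(np.round(x["location"],1).tolist(),round(x["p"],2)) for x in q]); 
    hsv=cv2.cvtColor(im["img"],cv2.COLOR_BGR2HSV); m=((hsv[...,0]<8)|(hsv[...,0]>172))&(hsv[...,1]>150)&(hsv[...,2]>60)
    x=proj(im,[[.6038,-.0893,.14]])[0]; mm=np.zeros(m.shape,bool); mm[int(x[1])-30:int(x[1])+30,int(x[0])-30:int(x[0])+30]=1
    yx=np.argwhere(m&mm); c.append(ray(im,yx.mean(0)[::-1])); print(len(yx),yx.mean(0)[::-1])
print("crown",tri(c),"expected z clicked",.1330+.0165)
E
```

```text
22.3 [ 0.6056 -0.0891  0.2733] 0.042712748977102796 [ 0.0814  0.1725 -0.3958]
[([403.0, 185.2], 0.82), ([210.2, 169.0], 0.76)]
84 [211.5119 169.2262]
[([388.8, 328.3], 0.84), ([246.5, 166.0], 0.68)]
51 [244.0196 164.902 ]
crown (array([ 0.6031, -0.092 ,  0.1524]), [np.float64(1.3), np.float64(1.3)]) expected z clicked 0.14950000000000002
```

View pics/z.png

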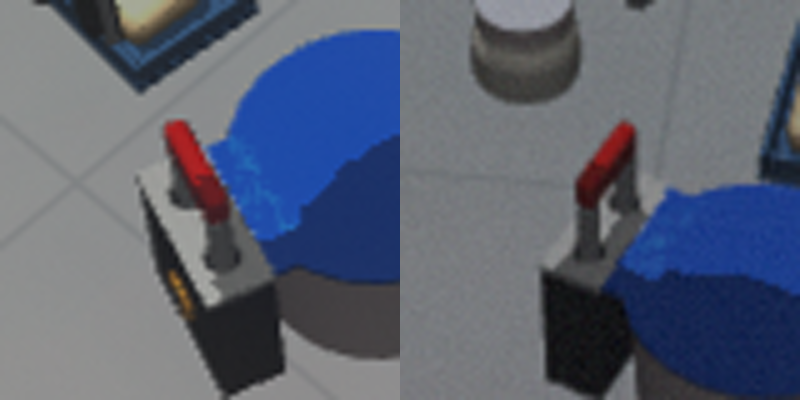

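The shackle sits deep in the lock with the lid shut, and the gripper is well clear. One last check over time, then I hand in.

drive_tool(xyz=[[0,0,-2],[0,0,-2],[0,0,-2],[0,0,-2],[0,0,-2],[0,0,-2],[0,0,-2],[0,0,-2],[0,0,-2],[0,0,-2]], delta_rot=[[0,0,0],[0,0,0],[0,0,0],[0,0,0],[0,0,0],[0,0,0],[0,0,0],[0,0,0],[0,0,0],[0,0,0]], grip=[0,0,0,0,0,0,0,0,0,0])

```text
t: 23.5
eef_pos: [0.6056, -0.0891, 0.2918]
ee_rot: [[0.343, 0.939, -0.016], [0.939, -0.343, 0.006], [-0.0, -0.017, -1.0]]
wrist_force: [0.6, 0.7, 0.2]
width: 0.0425
```

```bash
python3 - <<'E'
from h import *
for n,x in (("scene",(211,169)),("side",(244,165))):
    im=get_image(n); hsv=cv2.cvtColor(im["img"],cv2.COLOR_BGR2HSV); m=((hsv[...,0]<8)|(hsv[...,0]>172))&(hsv[...,1]>150)&(hsv[...,2]>60)
    mm=np.zeros(m.shape,bool); mm[x[1]-30:x[1]+30,x[0]-30:x[0]+30]=1; print(n,np.argwhere(m&mm).mean(0)[::-1])
print(sensors.read_state()["t"],bot.finish_job())
E
```

```text
scene [211.51764706 169.29411765]
side [243.76923077 165.07692308]
the job is handed in; nothing more can be done
23.6 None
```

The lid is shut and the red-crowned shackle is locked down through the hasp. I handed the job in at about 23.6 s.

- **Lid:** I pushed it down with the closed fingers until it stopped at 0, reading 33 N there, which is under the 40 N limit but firm.
- **Shackle:** I lifted it out of the holder. In hand it leaned about 1° and its tips were about 1.9 mm off, so I corrected both before lowering it, and the legs went in without noticeable force.
- **Click:** The resistance rose to 9.5 N and then dropped to about −1.6 N with the tips about 40 mm down. I saw no reading above 10 N while pressing, but the force is only reported at the end of each small step.

**Last checks:**
- **Hold:** After I let go, the crown stayed within 0.3 px for over a second, and the gripper was well clear.
- **Height:** The cameras put the crown at z = 0.152 m, 3 mm above the 0.1495 m I expected. Had it not clicked, the ejector would have pushed it up 15 mm or more.
- **Not tested:** I did not tug on the shackle, and I did not take a full picture of the other things at the end. The arm's path stayed clear of them.

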